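Load a tune plate in the demonstration music box and hold its dial at the third click

TASK

Take the longer steel tune plate (the one with the rectangular wooden grip) out of the wooden rack, slide it edgewise into the slot in the top of the plum music box until it is fully home, and let go of it. Then press the bar of the spring-return dial on the side of the box down past its first two clicks to the third, at the end of its travel, and finish while still holding it down there against the spring. Leave the short plate and the other things on the counter where they stand.

Things in the scene. Friction and masses are not known exactly. Their poses are not given: they have to be found in the camera images.
- player: lacquered plum wooden music box, fixed, 120 (its x) by 180 (its y) by 95 mm high; origin at the centre of its underside. The plate slot in its flat top is centred and runs along its y: 70 mm long, 8 mm wide, 38 mm deep, with a 4 mm chamfer round the mouth. On its -y side sits a brass dial that turns about an axis parallel to its y, 55 mm above the counter at the box's middle (local x = 0)
- slot_floor (a point): centre of the slot's floor, 57 mm above the counter; axes as the box's
- dial (a joint): turn of the spring-return dial in rad: 0 at rest, grows as its bar is pressed down. Clicks are felt at about 0.2, 0.5 and 0.8; 0.9 is the stop, just past the third click. The third position is above 0.82. Let go anywhere, it springs back to 0. Pressing down on the bar takes about 4 to 5 N at first, 8 to 9 N just before each click and 5 to 7 N after it; holding at the third position takes 5 to 8 N
- dial_bar (a point): middle of the dial's bar: a round steel bar 12 mm thick, parallel to the box's y, its free part 44 mm long (22 mm either side of this point), on an arm of 55 mm radius from the dial axis. At rest it lies at local x = +47.6 mm, y = -130 mm, 82.5 mm above the counter (30 degrees above level, towards the box's +x); at the stop at x = +51 mm, 34.5 mm above the counter (22 degrees below level). It can be pressed straight down from above; the point is 40 mm out from the box's side
- rack: wooden rack block, fixed, 140 (its x) by 100 (its y) by 40 mm high, origin at the centre of its underside; two slots along its y at x = -36 and +36 mm, each 6 mm wide, 68 mm long, 25 mm deep (floor 15 mm above the counter)
- tune_plate: the longer tune plate, steel with punched dots, standing upright in one of the rack's slots: 4 mm thick (its x), 64 mm long (its y), 55 mm high, and on its top edge a dark wooden grip block 12 mm thick (x), 34 mm long (y), 24 mm high (from 55 to 79 mm above the plate's lower edge). Origin at the middle of the lower edge, z up. About 0.13 kg
- short_plate: the shorter tune plate, to be left in the other rack slot: same, but 44 mm long and with a round wooden knob 16 mm across and 20 mm high; origin at the middle of its lower edge
- prism_box: crystal box with a prism-shaped top, 70 by 90 by 62 mm; leave alone; origin under its centre
- frog: green jade frog figurine, about 60 by 60 by 54 mm; leave alone; origin under its centre
- bell: brass counter bell, 72 mm across, 48 mm high; leave alone; origin under its centre
- walnut_box: small dark walnut music box, 80 by 110 by 60 mm; leave alone; origin under its centre

How it is judged:
By the outcome, as a careful person would: the job done as asked, in the order asked, and still so for the second after the job is handed in, while the arm keeps its last pose, push and grip.
It also fails if it takes over 64 s, if anything falls off the work surface, if the arm or the gripper's body presses on something with over 40 N, if the wrist force passes 120 N, or if a joint passes its speed limit or range.

ROBOT

A 6-joint arm with a two-finger parallel gripper is mounted at the origin on the work surface. World frame = base frame: x ahead of the robot, y to its left, z up, the work surface at z = 0. Lengths are in m, angles in rad, forces in N, time in s.
With the tool pointing down it reaches from about 0.425 to 0.95 m from the base axis. Payload 3.5 kg.
Tool frame: the origin (TCP) lies midway between the tips of the shut fingers; the grasp point (between the pads) lies 19 mm behind it; z points along the fingers, y is the line along which they close (so a half turn about z gives the same grasp; the last joint's range is limited). The gripper opens to 85 mm and grips with 20 to 120 N. Pads are 22 mm wide; open, the fingers measure 114 mm over their backs; the gripper's body (76 mm by 85 mm) begins 54 mm behind the grasp point. The pads swing forward as they close: fully open they stand 13 mm farther back than shut.
Start: joints at [1.14, 0.286, 1.577, -0, 1.279, -0.15], TCP at [0.187, 0.649, 0.207] pointing down, gripper open.
Joint ranges: [-2.77, 2.77], [-0.9, 2.22], [0.21, 2.48], [-1.53, 4.67], [0.24, 2.81], [-2.84, 2.84]. Speed limits (rad/s): [2.79, 2.79, 3.14, 3.14, 3.14, 3.14].

INTERFACE

Orientations are given as a unit quaternion [x, y, z, w].
In Python, from plant import ctrl, cams, order gives the robot as it stands.
- The arm moves only by the tool move_arm, never from a script. Its argument "plan" is one flat list of numbers, 7 for each row, row after row: the shift along the world's x, y, z in mm, then the turn, a rotation vector about the world's x, y, z in degrees, then the finger opening in mm, from 0 to 85.4. A call has 1 to 12 rows; each row shifts and turns the commanded pose from where the row before left it; what a row does not reach is not made up. A row lasts 1/10 s, in which the tool goes at most 50 mm and 8.59 degrees, less where a joint would pass 70% of its speed; a pose out of reach is approached as far as the arm can. A call is refused whole if a number of a shift passes 50 or a number of a turn 8.59, either way. A call with a gripper value outside its range is refused whole. The fingers move at their own pace and stop on an object; "newtons" is the grip in N (left out, the last holds). Time passes only in rows, so rows that do not move let the fingers close. It gives the time, the measured TCP pose, the force, the opening and the grip force at its end, in the units of the state.
- ctrl.get_state(): the state, without advancing time (a new reading comes with each control period).
- cams.read_camera(name): name is "side" or "top" or "wrist"; returns a dict with "color" (480x640x3 uint8, red, green, blue), "fov_y" (degrees; the focal length in pixels is half the picture's height over the tangent of half this angle, whatever the lens; pixels are square), "cx", "cy" (the principal point, pixels), "origin" and "orientation" of the camera in the world; the wrist camera has in their place "T_tool_cam" (4x4, takes a point from camera to tool coordinates, whose origin is the TCP and whose axes are the flange's). Camera axes: x right, y up, looking along -z (the intrinsics and any distortion apply to the point x, -y, -z); pixel columns grow to the right and rows downward; lengths in m; the calibration is good to about 2 mm. A picture is of the moment at which its call begins: read the wrist's pose just before it. There is no depth.
- order.sign_off(): hands the job in; it is judged then, once.
The state is a dict: "time": time; "qpos": joint angles; "dq": joint speeds; "joint_efforts": joint torques, N m; "eef_pos": TCP position; "tcp_rot": TCP orientation; "contact_force": force on the tool from outside, world axes, zero at the start; "wrist_torque": the same for the moment, N m; "opening": opening from 0.0 (shut) to 1.0 (fully open); "finger_force": force on a finger pad.
Only numpy, scipy, OpenCV 4.12 (cv2) and the standard library are available. Lean on these libraries where they do the work, as an engineer would, in place of code of your own. Each camera call takes 0.05 s, during which the arm holds its last target. There are 200 camera calls.

## Working session

There is one attempt and no reset: what is moved stays moved. The work goes in short steps, Python scripts to look and compute and a tool call to move; the robot and the scene stay as the last step left them, time stands still between calls to the robot, and variables do not carry over. Pictures are saved under pics/ and viewed, at most 10 in all, crops included, and the job is handed in when it is done.

Besides the shell and the picture viewer there is one more tool, called after "Request:" as name(argument=value, ...), one argument or row to a line, values as JSON. move_arm: Moves the arm, as the interface text tells. Its arguments: {"type":"object","properties":{"plan":{"type":"array","items":{"type":"number"}},"newtons":{"type":"number"}},"required":["plan"]}

```bash
mkdir -p pics; cat > h.py <<'E'
import numpy as np, cv2
from scipy.spatial.transform import Rotation as R
from plant import ctrl, cams, order
def snap(n,f):
    s=ctrl.get_state(); c=cams.read_camera(n); im=c.pop("color")
    cv2.imwrite(f"pics/{f}.png",im[:,:,::-1])
    if n=="wrist":
        T=np.eye(4);T[:3,:3]=R.from_quat(s["tcp_rot"]).as_matrix();T[:3,3]=s["eef_pos"]
        M=T@np.array(c["T_tool_cam"])
    else:
        M=np.eye(4);M[:3,:3]=R.from_quat(c["orientation"]).as_matrix();M[:3,3]=c["origin"]
    np.savez(f"pics/{f}.npz",M=M,f=240/np.tan(np.radians(c["fov_y"])/2),c=[c["cx"],c["cy"]])
    return c
def ray(f,u,v,z):
    d=np.load(f"pics/{f}.npz");M=d["M"]
    r=M[:3,:3]@np.array([(u-d["c"][0])/d["f"],-(v-d["c"][1])/d["f"],-1]);o=M[:3,3]
    return o+r*(z-o[2])/r[2]
def proj(f,p):
    d=np.load(f"pics/{f}.npz");M=d["M"]
    q=M[:3,:3].T@(np.array(p)-M[:3,3]); return d["c"]+d["f"]*np.array([q[0],-q[1]])/-q[2]
E
python3 - <<'E'
from h import *
for n in("top","side","wrist"):print({k:v for k,v in snap(n,n+"0").items()})
print(ctrl.get_state())
E
```

```text
{'fov_y': 53.230124515821196, 'cx': 323.9232314982732, 'cy': 236.06238478438894, 'origin': array([0.37443945, 0.03011377, 1.44785515]), 'orientation': array([ 0.05470905, -0.05148552, -0.70277813,  0.70743131])}
{'fov_y': 42.61274743991511, 'cx': 310.8465346820813, 'cy': 241.96014701452904, 'origin': array([0.1018319 , 1.16201975, 1.23891237]), 'orientation': array([-0.07079541,  0.39022372,  0.89787944, -0.19111768])}
{'fov_y': 68.89998084176406, 'cx': 315.61998754494306, 'cy': 243.28878158882173, 'T_tool_cam': array([[ 1.21042610e-03,  9.55362046e-01,  2.95435095e-01,
         7.57331568e-02],
       [ 9.99999265e-01, -1.17878165e-03, -2.85213111e-04,
        -7.21175598e-05],
       [ 7.57716867e-05,  2.95435223e-01, -9.55362770e-01,
        -1.66689896e-01],
       [ 0.00000000e+00,  0.00000000e+00,  0.00000000e+00,
         1.00000000e+00]])}
{'time': 0.15, 'qpos': array([ 1.13996978e+00,  2.87039323e-01,  1.57784498e+00,  3.23638371e-05,
        1.27859641e+00, -1.50010758e-01]), 'dq': array([ 0.00019025, -0.00259156, -0.00320625,  0.00054245, -0.00026296,
        0.00050733]), 'joint_efforts': array([ 5.24348670e-04, -4.06600320e+01, -2.93142271e+01, -1.65044135e-04,
        3.94357805e-03,  2.65095849e-06]), 'eef_pos': array([0.18680451, 0.6480573 , 0.20571122]), 'tcp_rot': array([ 1.39951575e-01,  9.90157899e-01, -9.00063624e-04, -2.85169594e-04]), 'contact_force': array([ 0.24535094, -0.02770274,  1.02885532]), 'wrist_torque': array([ 0.01882804, -0.0293236 , -0.00757494]), 'finger_force': 0.0, 'opening': 0.9987208084596099}
```

View pics/top0.png

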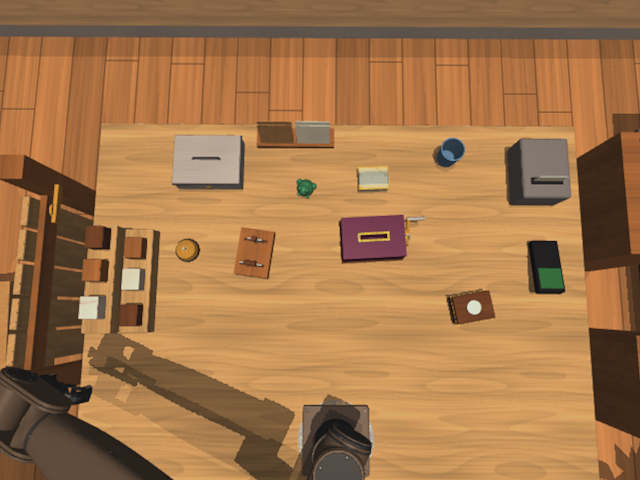

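View pics/side0.png

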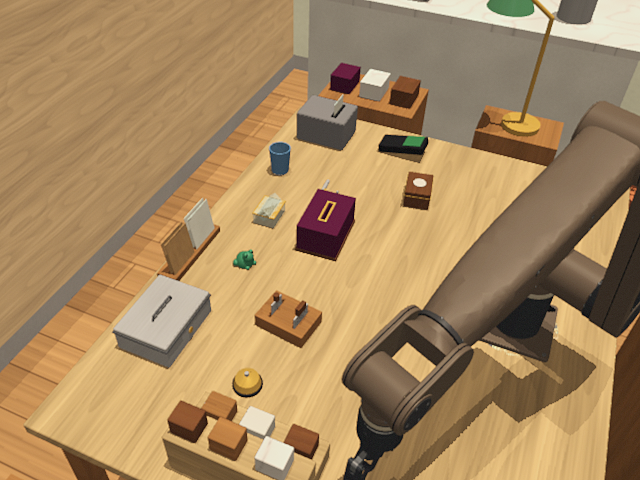

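The top view shows the rack at about (255,252), the plum box at (373,238) and its dial bar at (415,219). I'll enlarge these.

```bash
python3 - <<'E'
from h import *
im=cv2.imread("pics/top0.png")[200:290,225:435]
cv2.imwrite("pics/c1.png",cv2.resize(im,None,fx=3.8,fy=3.8,interpolation=cv2.INTER_CUBIC))
for p in [(255,252,.04),(373,238,.095),(415,219,.0825)]:print(ray("top0",*p))
E
```

```text
[0.53866792 0.2409589  0.04      ]
[ 0.57461923 -0.10308727  0.095     ]
[ 0.63286944 -0.22639285  0.0825    ]
```

View pics/c1.png

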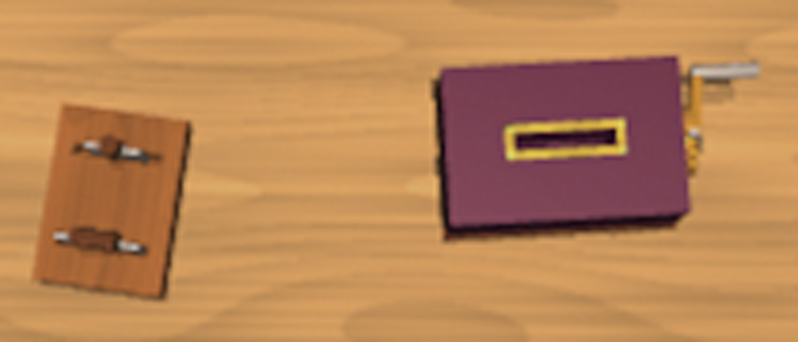

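The crop shows the long plate with the rectangular grip in the nearer slot, at crop (98,241). The slot in the box is centred at about (566,139).

```bash
python3 - <<'E'
from h import *
g=lambda u,v,z:ray("top0",225+(u+.5)/3.8-.5,200+(v+.5)/3.8-.5,z)
B=[g(*p,.095) for p in [(440,70),(677,57),(689,213),(448,228)]]
print("box",np.round(np.mean(B,0),4)); d=(B[0]-B[1])+(B[3]-B[2]); print("y axis yaw",np.degrees(np.arctan2(-d[0],d[1])))
S=[g(*p,.095) for p in[(505,126),(625,117),(628,152),(508,160)]];print("slot",np.mean(S,0)); d=S[0]-S[1]+S[3]-S[2];print(np.degrees(np.arctan2(-d[0],d[1])))
K=[g(*p,.04) for p in [(63,104),(190,122),(164,298),(34,281)]];print("rack",np.mean(K,0))
d=K[0]-K[1]+K[3]-K[2];print(np.degrees(np.arctan2(-d[0],d[1])))
print("grip",g(96,238,.094),"bar",g(695,72,.0825),g(759,69,.0825))
E
```

```text
box [ 0.5779 -0.1029  0.095 ]
y axis yaw 3.7461616911942484
slot [ 0.580007   -0.10516892  0.095     ]
4.456144625023948
rack [0.53740118 0.24295371 0.04      ]
-7.410440095686082
grip [0.50297675 0.24653063 0.094     ] bar [ 0.63397722 -0.20478406  0.0825    ] [ 0.63660334 -0.2535932   0.0825    ]
```

Request:
move_arm(
  plan=[28.7, -36.5, -3.5, 0, 0, -7.39, 50, 28.7, -36.5, -3.5, 0, 0, -7.39, 50, 28.7, -36.5, -3.5, 0, 0, -7.39, 50, 28.7, -36.5, -3.5, 0, 0, -7.39, 50, 28.7, -36.5, -3.5, 0, 0, -7.39, 50, 28.7, -36.5, -3.5, 0, 0, -7.39, 50, 28.7, -36.5, -3.5, 0, 0, -7.39, 50, 28.7, -36.5, -3.5, 0, 0, -7.39, 50, 28.7, -36.5, -3.5, 0, 0, -7.39, 50, 28.7, -36.5, -3.5, 0, 0, -7.39, 50, 28.7, -36.5, -3.5, 0, 0, -7.39, 50, 0, 0, 0, 0, 0, 0, 50],
)

```text
time: 1.35
eef_pos: [0.5052, 0.2429, 0.1676]
tcp_rot: [0.754, 0.657, -0.0, 0.001]
contact_force: [-0.6, -0.0, 1.1]
opening: 0.589
finger_force: 0.0
```

```bash
python3 - <<'E'
from h import *
snap("wrist","w1");s=ctrl.get_state();print(s["eef_pos"],s["qpos"],s["opening"])
y=R.from_quat(s["tcp_rot"]).as_matrix();print(y)
E
```

```text
[0.50379015 0.24481406 0.16769549] [2.71201506e-01 7.09907311e-02 1.89744406e+00 2.41143405e-05
 1.17432005e+00 4.04225585e-01] 0.5865836407491116
[[ 1.32641103e-01  9.91163493e-01 -1.12566441e-03]
 [ 9.91164036e-01 -1.32641505e-01 -2.89905769e-04]
 [-4.36653837e-04 -1.07726466e-03 -9.99999324e-01]]
```

View pics/w1.png

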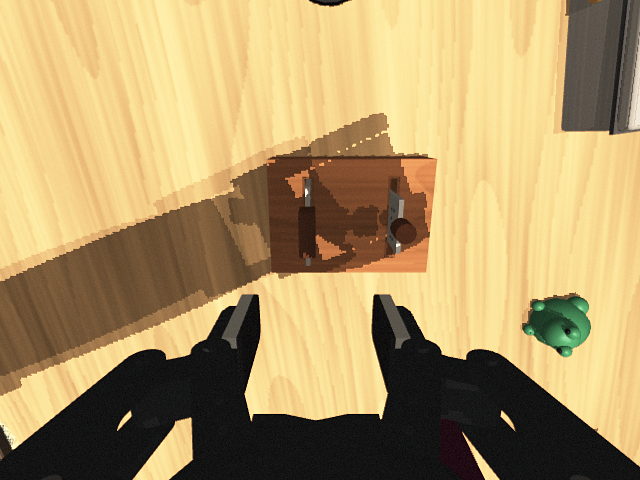

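The grip block shows at about u 299–315, v 207–257, with the plate ends at v ≈178 and 266. The round knob of the short plate is at (403,231).

```bash
python3 - <<'E'
from h import *
for p in[(307,207,.094),(307,257,.094),(308,178,.07),(308,266,.07),(268,158,.04),(436,158,.04),(428,272,.04),(271,272,.04)]:print(p,ray("w1",*p).round(4))
im=cv2.imread("pics/w1.png")[150:280,260:440]
cv2.imwrite("pics/c2.png",cv2.resize(im,None,fx=4.4,fy=4.4,interpolation=cv2.INTER_CUBIC))
E
```

```text
(307, 207, 0.094) [0.5028 0.2709 0.094 ]
(307, 257, 0.094) [0.4975 0.2343 0.094 ]
(308, 178, 0.07) [0.5054 0.2878 0.07  ]
(308, 266, 0.07) [0.4955 0.2182 0.07  ]
(268, 158, 0.04) [0.4741 0.3049 0.04  ]
(436, 158, 0.04) [0.6104 0.2863 0.04  ]
(428, 272, 0.04) [0.5999 0.1865 0.04  ]
(271, 272, 0.04) [0.4593 0.2057 0.04  ]
```

View pics/c2.png

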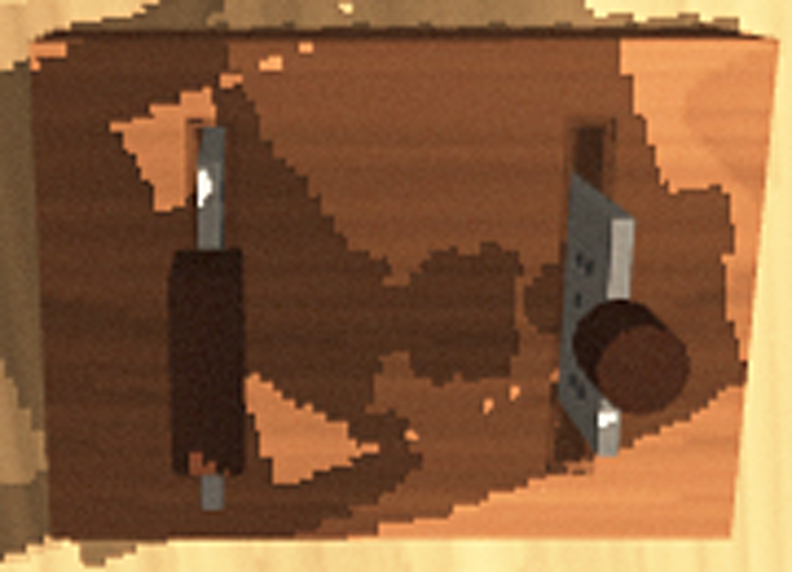

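Request:
move_arm(
  plan=[-3.5, 7.5, -20, 0, 0, 0, 50, 0, 0, -30, 0, 0, 0, 50, 0, 0, -30, 0, 0, 0, 50, 0, 0, -23, 0, 0, 0, 50, 0, 0, 0, 0, 0, 0, 50, 0, 0, 0, 0, 0, 0, 50],
)

```text
time: 2.0
eef_pos: [0.4986, 0.2554, 0.0654]
tcp_rot: [0.751, 0.661, -0.0, -0.0]
contact_force: [0.8, 1.2, 0.5]
opening: 0.586
finger_force: 0.0
```

Request:
move_arm(
  plan=[0, 0, 0, 0, 0, 0, 0, 0, 0, 0, 0, 0, 0, 0, 0, 0, 0, 0, 0, 0, 0, 0, 0, 0, 0, 0, 0, 0, 0, 0, 0, 0, 0, 0, 0, 0, 0, 0, 0, 0, 0, 0, 0, 0, 0, 0, 0, 0, 0, 0, 0, 0, 0, 0, 0, 0],
  newtons=70,
)

```text
time: 2.8
eef_pos: [0.5007, 0.255, 0.0672]
tcp_rot: [0.751, 0.66, 0.002, 0.001]
contact_force: [0.1, 0.8, 6.5]
opening: 0.094
finger_force: 68.8
```

Request:
move_arm(
  plan=[0, 0, 8, 0, 0, 0, 0, 0, 0, 12, 0, 0, 0, 0, 0, 0, 20, 0, 0, 0, 0, 0, 0, 30, 0, 0, 0, 0, 0, 0, 40, 0, 0, 0, 0, 0, 0, 10, 0, 0, 0, 0, 0, 0, 0, 0, 0, 0, 0, 0, 0, 0, 0, 0, 0, 0],
)

```text
time: 3.6
eef_pos: [0.4981, 0.2542, 0.1837]
tcp_rot: [0.751, 0.66, -0.001, -0.001]
contact_force: [0.7, 0.3, -2.1]
opening: 0.095
finger_force: 68.6
```

```bash
python3 - <<'E'
from h import *
snap("wrist","w2");s=ctrl.get_state();print(s["eef_pos"],s["opening"],s["contact_force"],s["wrist_torque"])
im=cv2.imread("pics/w2.png")[130:430,150:490]
cv2.imwrite("pics/c3.png",cv2.resize(im,None,fx=2,fy=2,interpolation=cv2.INTER_CUBIC))
E
```

```text
[0.49769155 0.25406677 0.18280778] 0.0889238262724376 [ 0.18139866  0.64540225 -1.29433524] [ 0.01109366 -0.0307141  -0.02906885]
```

View pics/c3.png

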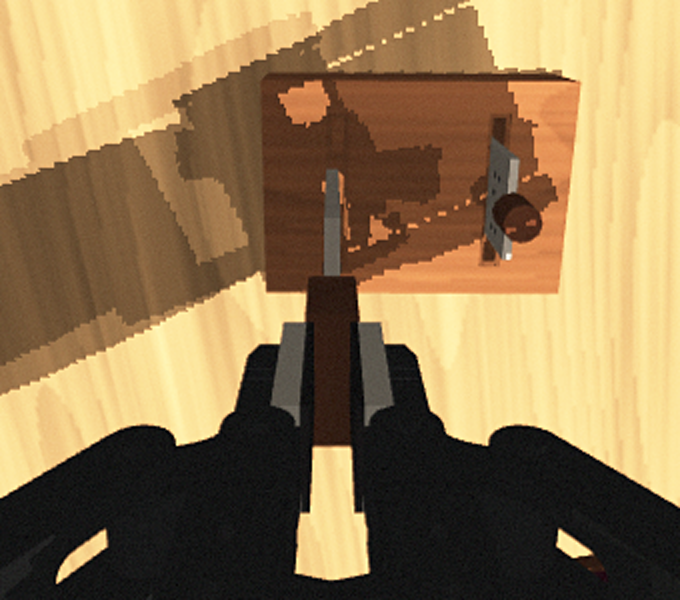

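The grip block is held squarely between the pads and the plate hangs upright, with its far end at v≈215. Next I move past the slot for a close look.

Request:
move_arm(
  plan=[8.2, -42.4, 1, 0, 0, 1.16, 0, 8.2, -42.4, 1, 0, 0, 1.16, 0, 8.2, -42.4, 1, 0, 0, 1.16, 0, 8.2, -42.4, 1, 0, 0, 1.16, 0, 8.2, -42.4, 1, 0, 0, 1.16, 0, 8.2, -42.4, 1, 0, 0, 1.16, 0, 8.2, -42.4, 1, 0, 0, 1.16, 0, 8.2, -42.4, 1, 0, 0, 1.16, 0, 8.2, -42.4, 1, 0, 0, 1.16, 0, 8.2, -42.4, 1, 0, 0, 1.16, 0, 0, 0, 0, 0, 0, 0, 0, 0, 0, 0, 0, 0, 0, 0],
)

```text
time: 4.85
eef_pos: [0.5799, -0.1697, 0.1925]
tcp_rot: [0.681, 0.732, -0.001, -0.003]
contact_force: [0.3, 1.0, -1.4]
opening: 0.094
finger_force: 68.6
```

```bash
python3 - <<'E'
from h import *
snap("wrist","w3");s=ctrl.get_state();print(s["eef_pos"],s["opening"],R.from_quat(s["tcp_rot"]).as_matrix()[:,:2])
d=np.load("pics/w3.npz")
for v,z in[(268.5,.027),(215,.003),(224,.003)]:
    p=ray("w2",316,v,.1828+z); print(v,p-[.4977,.2541,0])
E
```

```text
[ 0.58002001 -0.16872034  0.19286143] 0.09326134316012843 [[-0.07290298  0.99733107]
 [ 0.9973352   0.07291321]
 [ 0.00276818 -0.00379492]]
268.5 [0.00307121 0.02058131 0.2098    ]
215 [0.00532457 0.03855895 0.1858    ]
224 [0.00475975 0.03414533 0.1858    ]
```

View pics/w3.png

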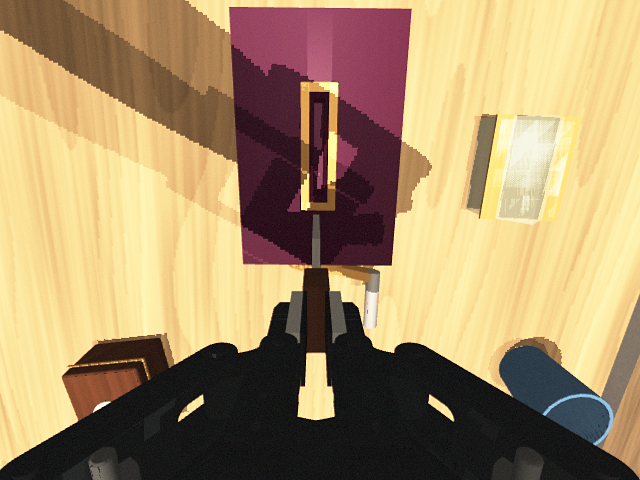

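The wrist view shows the slot's brass frame at (301–338, 82–210), with the plate below it in line at u≈316.

```bash
python3 - <<'E'
from h import *
s=ctrl.get_state();M=R.from_quat(s["tcp_rot"]).as_matrix()
def T(f,u,v,z): return (M.T@(ray(f,u,v,z)-s["eef_pos"]))*1e3
C=[T("w3",*p,.095) for p in[(301,82),(338,82),(336,210),(302,210)]]
print(np.round(C,1),np.mean(C,0))
B=[T("w3",*p,.095) for p in[(230,9),(411,9),(392,265),(244,265)]];print(np.round(B,1),np.mean(B,0))
for c in(C,B):
  d=c[0]+c[1]-c[2]-c[3];print(np.degrees(np.arctan2(d[1],d[0])))
print("mean world",np.mean([ray("w3",*p,.095) for p in[(301,82),(338,82),(336,210),(302,210)]],0),np.mean([ray("w3",*p,.095) for p in[(230,9),(411,9),(392,265),(244,265)]],0))
z=s["eef_pos"][2]
for p in[(303,268,.027),(328,268,.027),(316,214,.003),(316,214,-.052)]:print(p,T("w3",*p[:2],z+p[2]))
E
```

```text
[[109.6 -10.5  98.2]
 [109.6  15.1  98.1]
 [ 19.5  15.2  97.9]
 [ 19.5 -10.9  98. ]] [64.57911484  2.23897561 98.03278237]
[[153.6 -56.6  98.5]
 [153.4  62.1  98.1]
 [-25.4  61.   97.6]
 [-25.6 -58.2  98. ]] [64.00188388  2.09743521 98.03172162]
0.07937470756065682
0.43201433134992273
mean world [ 0.57715418 -0.10390654  0.095     ] [ 0.5770551  -0.10449255  0.095     ]
(303, 268, 0.027) [ 20.35244639  -5.69459223 -26.92234729]
(328, 268, 0.027) [ 20.36758105   4.96382185 -26.96275372]
(316, 214, 0.003) [38.56249665 -0.1451589  -2.89273323]
(316, 214, -0.052) [26.4785371  -0.13387967 52.07437983]
```

```bash
python3 - <<'E'
from h import *
snap("side","s3")
s=ctrl.get_state();print(s["eef_pos"],proj("s3",s["eef_pos"]))
a=cv2.imread("pics/w2.png")[200:290,280:350];b=cv2.imread("pics/w3.png")[190:280,280:350]
u,v=proj("s3",s["eef_pos"]).astype(int);c=cv2.imread("pics/s3.png")[v-45:v+45,u-45:u+45]
print(u,v)
cv2.imwrite("pics/c4.png",np.hstack([cv2.resize(a,(260,334)),cv2.resize(b,(260,334)),cv2.resize(c,(280,334))]) if 0 else cv2.resize(np.hstack([a,b,c[:90]]),None,fx=3.4,fy=3.4,interpolation=cv2.INTER_CUBIC))
E
```

```text
[ 0.58023109 -0.16817266  0.19337257] [334.945231   169.76721739]
334 169
```

View pics/c4.png

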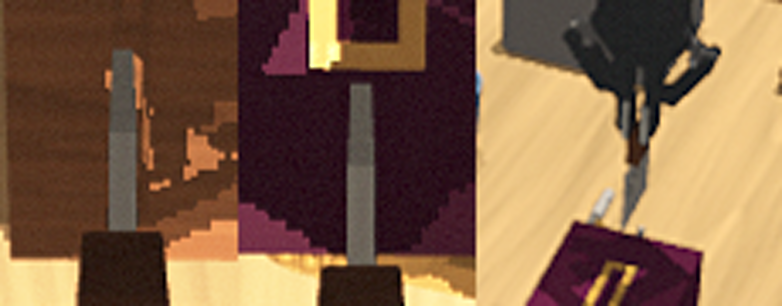

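Seen close, the plate hangs vertical. What I took for the grip's top edge is its lower far edge, so the plate's centre is about 5.4 mm along tool −x. I correct for this and go above the slot.

Request:
move_arm(
  plan=[-0.7, 17.4, 0, 0, 0, 0, 0, -0.7, 17.4, 0, 0, 0, 0, 0, -0.7, 17.4, 0, 0, 0, 0, 0, -0.6, 17.4, 0, 0, 0, 0, 0, 0, 0, -20, 0, 0, 0, 0, 0, 0, -18, 0, 0, 0, 0, 0, 0, 0, 0, 0, 0, 0, 0, 0, 0, 0, 0, 0, 0],
)

```text
time: 5.75
eef_pos: [0.5784, -0.0988, 0.1574]
tcp_rot: [0.68, 0.733, -0.0, -0.0]
contact_force: [0.0, -0.6, -0.3]
opening: 0.098
finger_force: 68.6
```

```bash
python3 - <<'E'
from h import *
s=ctrl.get_state();print(s["eef_pos"],s["contact_force"])
snap("wrist","w4");snap("side","s4")
a=cv2.imread("pics/w4.png")[150:310,230:400]
u,v=proj("s4",[.577,-.1,.1]).astype(int);c=cv2.imread("pics/s4.png")[v-45:v+45,u-45:u+45]
cv2.imwrite("pics/c5.png",np.hstack([cv2.resize(a,(425,400),interpolation=2),cv2.resize(c,(360,400)[:1]+(400,),interpolation=2)]))
E
```

```text
[ 0.57842519 -0.09879017  0.15744543] [ 0.01234234 -0.55629961 -0.27502962]
```

View pics/c5.png

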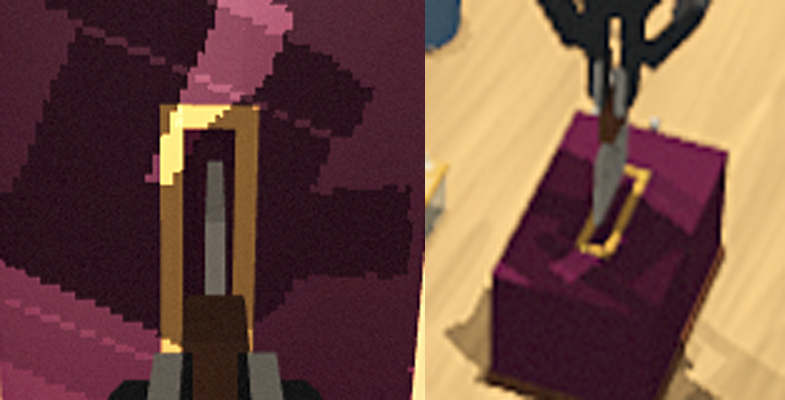

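The plate is over the slot, about 1 mm too far in +x. I shift by 1 mm and lower.

Request:
move_arm(
  plan=[-1, 0, 0, 0, 0, 0, 0, 0, 0, -6, 0, 0, 0, 0, 0, 0, -6, 0, 0, 0, 0, 0, 0, -6, 0, 0, 0, 0, 0, 0, -6, 0, 0, 0, 0, 0, 0, 0, 0, 0, 0, 0],
)

```text
time: 6.45
eef_pos: [0.5766, -0.0996, 0.1316]
tcp_rot: [0.681, 0.733, -0.001, -0.001]
contact_force: [0.2, -0.5, -2.2]
opening: 0.093
finger_force: 68.6
```

Request:
move_arm(
  plan=[0, 0, -6, 0, 0, 0, 0, 0, 0, -6, 0, 0, 0, 0, 0, 0, -5, 0, 0, 0, 0, 0, 0, -3, 0, 0, 0, 0, 0, 0, -2, 0, 0, 0, 0, 0, 0, 0, 0, 0, 0, 0],
)

```text
time: 7.05
eef_pos: [0.5774, -0.0998, 0.111]
tcp_rot: [0.681, 0.733, -0.0, -0.0]
contact_force: [-0.1, 0.3, -1.5]
opening: 0.095
finger_force: 68.6
```

Request:
move_arm(
  plan=[0, 0, -2, 0, 0, 0, 0, 0, 0, -1, 0, 0, 0, 0, 0, 0, -1, 0, 0, 0, 0, 0, 0, 0, 0, 0, 0, 0],
)

```text
time: 7.45
eef_pos: [0.5786, -0.0999, 0.1092]
tcp_rot: [0.681, 0.733, 0.001, 0.001]
contact_force: [-0.7, 0.5, 6.1]
opening: 0.098
finger_force: 69.9
```

Request:
move_arm(
  plan=[0, 0, -1, 0, 0, 0, 0, 0, 0, -1, 0, 0, 0, 0, 0, 0, 0, 0, 0, 0, 0],
)

```text
time: 7.75
eef_pos: [0.5791, -0.0999, 0.1092]
tcp_rot: [0.681, 0.733, 0.001, 0.001]
contact_force: [-3.9, 2.4, 11.2]
opening: 0.092
finger_force: 71.1
```

Request:
move_arm(
  plan=[0, 0, 0, 0, 0, 0, 20, 0, 0, 0, 0, 0, 0, 30, 0, 0, 0, 0, 0, 0, 40, 0, 0, 0, 0, 0, 0, 40, 0, 0, 20, 0, 0, 0, 40, 0, 0, 30, 0, 0, 0, 40, 0, 0, 40, 0, 0, 0, 40, 0, -30, 0, 0, 0, 0, 20, 0, -40, 0, 0, 0, 0, 0, 0, 0, 0, 0, 0, 0, 0, 0, 0, 0, 0, 0, 0, 0],
)

```text
time: 8.85
eef_pos: [0.5771, -0.1704, 0.1947]
tcp_rot: [0.681, 0.732, 0.0, -0.001]
contact_force: [-0.1, 1.2, 0.2]
opening: -0.002
finger_force: 0.0
```

```bash
python3 - <<'E'
from h import *
snap("wrist","w5");s=ctrl.get_state();print(s["eef_pos"],s["opening"],s["contact_force"])
E
```

```text
[ 0.57715253 -0.16953784  0.19458559] -0.0019017375180686378 [ 0.11801353  0.83582251 -0.34529482]
```

View pics/w5.png

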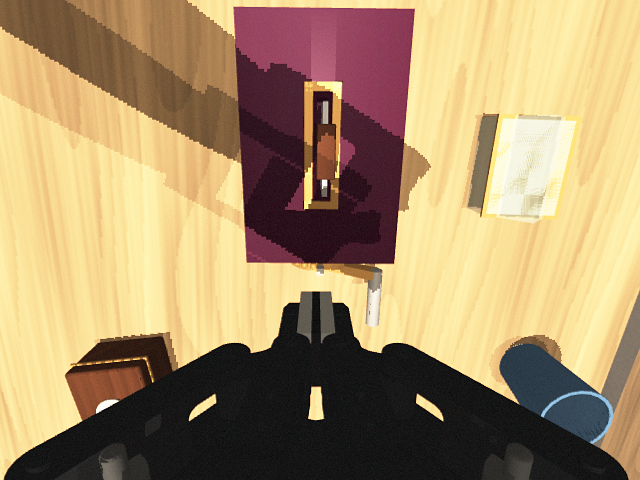

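The plate sits in the slot and is released. The dial bar shows at u 366–381, v 268–326.

```bash
python3 - <<'E'
from h import *
for p in[(325,101,.112),(325,200,.112),(374,270,.0885),(374,326,.0885)]:print(p,ray("w5",*p).round(4))
B=[ray("w5",*p,.095) for p in[(235,9),(415,9),(395,264),(247,264)]];print(np.mean(B,0),np.degrees(np.arctan2(*((B[3]+B[2]-B[0]-B[1])[:2]*[1,-1]))))
E
```

```text
(325, 101, 0.112) [ 0.576  -0.0731  0.112 ]
(325, 200, 0.112) [ 0.5813 -0.139   0.112 ]
(374, 270, 0.0885) [ 0.6278 -0.1989  0.0885]
(374, 326, 0.0885) [ 0.6343 -0.2514  0.0885]
[ 0.57729942 -0.10482192  0.095     ] 3.6009298667593463
```

Request:
move_arm(
  plan=[20, -20, 0, 0, 0, 0, 0, 20, -20, 0, 0, 0, 0, 0, 19, -20, 0, 0, 0, 0, 0, 0, 0, -30, 0, 0, 0, 0, 0, 0, -30, 0, 0, 0, 0, 0, 0, -30, 0, 0, 0, 0, 0, 0, 0, 0, 0, 0, 0, 0, 0, 0, 0, 0, 0, 0],
  newtons=40,
)

```text
time: 9.7
eef_pos: [0.6363, -0.2286, 0.1049]
tcp_rot: [0.68, 0.733, -0.0, -0.001]
contact_force: [0.9, -0.9, -0.7]
opening: -0.004
finger_force: 0.0
```

Request:
move_arm(
  plan=[0, 0, -6, 0, 0, 0, 0, 0, 0, -6, 0, 0, 0, 0, 0, 0, -4, 0, 0, 0, 0, 0, 0, -4, 0, 0, 0, 0, 0, 0, 0, 0, 0, 0, 0],
)

```text
time: 10.2
eef_pos: [0.6361, -0.2297, 0.0846]
tcp_rot: [0.681, 0.733, -0.0, -0.001]
contact_force: [-0.4, -0.2, -0.3]
opening: 0.001
finger_force: 0.0
```

Request:
move_arm(
  plan=[0, 0, -4, 0, 0, 0, 0, 0, 0, -3, 0, 0, 0, 0, 0, 0, 0, 0, 0, 0, 0],
)

```text
time: 10.5
eef_pos: [0.6361, -0.2297, 0.0776]
tcp_rot: [0.681, 0.733, -0.0, -0.001]
contact_force: [0.3, -0.2, 0.5]
opening: -0.0
finger_force: 0.0
```

Picture views are used up, so I check the bar numerically, comparing bright grey pixels in the wrist image with the predicted position.

```bash
python3 - <<'E'
from h import *
snap("wrist","w6");s=ctrl.get_state();print(s["eef_pos"],s["contact_force"])
print("tip",proj("w6",s["eef_pos"]),"bar rest",proj("w6",[.629,-.207,.0885]),proj("w6",[.634,-.2515,.0885]))
def asc(f,u0,u1,v0,v1,st):
    im=cv2.imread(f"pics/{f}.png").astype(int)
    for v in range(v0,v1,st):
        r=""
        for u in range(u0,u1,st):
            b,g,d=im[v,u]; sat=max(b,g,d)-min(b,g,d);m=(b+g+d)//3
            r+= "#" if m<45 else ("G" if sat<35 and m>130 else "g" if sat<35 else "y" if d>b+60 and m>110 else "o" if g>b+10 else "p")
        print(v,r)
asc("w6",230,430,180,330,4)
E
```

```text
[ 0.63626914 -0.2297505   0.0778773 ] [ 0.14783431 -0.89066676 -0.51532431]
tip [316.2345466  287.68307758] bar rest [304.4540916  251.68630371] [308.55612708 335.33013696]
180 #ppp#pp####p###########ppppooooooyyyyyyyyyyyyyyyyy
184 ##p##p######pp########pppppooooooooyyyyyyyyyyyyyyy
188 p###pp########pp######pppppooooooooooyyyyyyyyyyyyy
192 p##p#p##########p####ppppppoooooooooyyyyyyyyyyyyyy
196 pp##p###########pg###ppppppyyoooooooooyyyyyyyyyyyy
200 #pppp#############pypppppppooyooooooooyyyyyyyyyyyy
204 p##p###############pyypppppoooyooooooyyyyyyyyyyyyy
208 #p################ppppyypppoooooooooyyyyyyyyyyyyyy
212 #p###############ppppppppp#ooooooyyyyyyyyyyyyyyyyy
216 #################pppppppyp#ooooooyyyyyyyyyyyyyyyyy
220 oo##############pppppp####poooooyoooooyyyyyyyyyyyy
224 ooooooooooooooooooooooooooooooooooooooooyyyyyyyyyy
228 oooooooooooooooooooooooooooooooooooooooyyyyyyyyyyy
232 ooooooooooooooooooooooooooooooooooooooooyyyyyyyyyy
236 oooooooooooooyyooogggggoooooooooooooooooyyyyyyyyyy
240 yooooooooooooyyooogggggoooooooooooooooooyyyyyyyyyy
244 yyyyyyooooooyyoooogggggoooooooooooooooooyyy
[... 462 characters left out ...]
yyyyyyyggggggyyyyyyyyyyyyyyyyyyyyyyyyyyy
284 yyyyyyyyyyyyyyyyyggggggyyyyyyyyyyyyyyyyyyyyyyyyyyy
288 yyyyyyyyyyyyyyyyyggggggyyyyyyyyyyyyyyyyyyyyyyyyyyy
292 yyyyyyyyyyyyyyyyygggg##gggyyyyyyyyyyyyyyyyyyyyyyyy
296 yyyyyyyyyyyyyyyyygggg##gggyyyyyyyyyyyyyyyyyyyyyyyy
300 yyyyyyyyyyyyyyyyygggg##gggyyyyyyyyyyyyyyyyyyyyyyyy
304 yyyyyyyyyyyyyyy###ggg##ggg###yyyyyyyyyyyyyyyyyyyyy
308 yyyyyyyyyyyyyy####ggg##ggg####yyyyyyyyyyyyyyyyyyyy
312 yyyyyyyyyyyyyy####ggg##ggg####yyyyyyyyyyyyyyyyyyyy
316 yyyyyyyyyyyyyo###gggg##ggg####yyyyyyyyyyyyyyyyyyyy
320 yyyyyyyyyyyyy####gggg##ggg####gyyyyyyyyyyyyyyyyyyy
324 yyyyyyyyyyyyy####gggg##gggg####yyyyyyyyyyyyyyyyyyy
328 yyyyyyyyyyyyy####gggg##gggg####yyyyyyyyyyyyyyyyyyy
```

```bash
python3 - <<'E'
from h import *
for z in(.09,.085,.08,.075,.07,.06):print(z,proj("w6",[.630,-.197,z]).round(1),[round(12*350/(np.load("pics/w6.npz")["M"][2,3]-z)/1000*.95,1)])
im=cv2.imread("pics/w6.png").astype(int)
for v in(245,270,285):print(v,[tuple(im[v,u]) for u in range(292,328,2)])
print([tuple(im[v,310]) for v in range(224,244,2)])
E
```

```text
0.09 [308.  232.2] [np.float64(25.9)]
0.085 [308.2 229.4] [np.float64(25.0)]
0.08 [308.4 226.7] [np.float64(24.3)]
0.075 [308.6 224.2] [np.float64(23.6)]
0.07 [308.8 221.9] [np.float64(22.9)]
0.06 [309.2 217.5] [np.float64(21.6)]
245 [(np.int64(44), np.int64(88), np.int64(126)), (np.int64(42), np.int64(88), np.int64(126)), (np.int64(47), np.int64(90), np.int64(128)), (np.int64(46), np.int64(89), np.int64(130)), (np.int64(46), np.int64(92), np.int64(131)), (np.int64(87), np.int64(100), np.int64(110)), (np.int64(91), np.int64(105), np.int64(112)), (np.int64(90), np.int64(104), np.int64(109)), (np.int64(98), np.int64(109), np.int64(117)), (np.int64(95), np.int64(104), np.int64(111)), (np.int64(89), np.int64(101), np.int64(112)), (np.int64(92), np.int64(105), np.int64(114)), (np.int64(89), np.int64(98), np.int64(105)), (np.int64(87), np.int64(98), np.int64(104)), (np.int64(74), np.int64(89), np.int64(97)), (np.int64(64), np.int64(98), np.int64(129)), (np.int64(57), np.int64(89), np.int64(120)), (np.int64(51), np.int64(85), np.int64(114))]
270 [(np.int64(142), np.int64(214), np.int64(248)
[... 1358 characters left out ...]
), np.int64(100)), (np.int64(85), np.int64(91), np.int64(100)), (np.int64(145), np.int64(214), np.int64(255)), (np.int64(84), np.int64(130), np.int64(171)), (np.int64(79), np.int64(125), np.int64(168)), (np.int64(81), np.int64(125), np.int64(167))]
[(np.int64(61), np.int64(94), np.int64(125)), (np.int64(58), np.int64(90), np.int64(122)), (np.int64(61), np.int64(94), np.int64(126)), (np.int64(61), np.int64(93), np.int64(125)), (np.int64(50), np.int64(81), np.int64(114)), (np.int64(50), np.int64(81), np.int64(108)), (np.int64(85), np.int64(93), np.int64(100)), (np.int64(78), np.int64(89), np.int64(96)), (np.int64(98), np.int64(111), np.int64(114)), (np.int64(89), np.int64(101), np.int64(107))]
```

Request:
move_arm(
  plan=[0, 0, -3, 0, 0, 0, 0, 0, 0, -3, 0, 0, 0, 0, 0, 0, 0, 0, 0, 0, 0],
)

```text
time: 10.85
eef_pos: [0.6361, -0.2297, 0.0716]
tcp_rot: [0.681, 0.733, -0.0, -0.001]
contact_force: [-0.1, 0.3, 1.0]
opening: -0.001
finger_force: 0.0
```

```bash
python3 - <<'E'
from h import *
s=ctrl.get_state();print(s["contact_force"],s["wrist_torque"],s["joint_efforts"])
snap("wrist","w7")
im=cv2.imread("pics/w7.png").astype(int)
for v in(245,260,270,280):
    g=[u for u in range(270,350) if im[v,u].max()-im[v,u].min()<35]; print(v,g[0],g[-1],len(g))
for v in range(222,246,2):print(v,im[v,310])
E
```

```text
[-0.09295103  0.3393345   0.95564889] [-0.02160977  0.05243959  0.02243879] [-2.63111643e-02 -4.30229223e+01 -2.67015392e+01 -5.43331553e-04
 -2.82322476e-02  1.83828939e-05]
245 302 320 19
260 296 320 25
270 296 319 24
280 296 319 24
222 [ 82  58 133]
224 [ 78  59 127]
226 [ 63 100 131]
228 [ 57  91 124]
230 [ 63  94 126]
232 [ 59  91 124]
234 [ 55  90 121]
236 [ 45  78 107]
238 [78 87 93]
240 [80 88 97]
242 [84 93 99]
244 [ 99 110 117]
```

Request:
move_arm(
  plan=[0, 0, -3, 0, 0, 0, 0, 0, 0, 0, 0, 0, 0, 0],
)

```text
time: 11.1
eef_pos: [0.6363, -0.2297, 0.0689]
tcp_rot: [0.681, 0.733, -0.0, -0.0]
contact_force: [-1.0, -0.6, 0.7]
opening: 0.001
finger_force: 0.0
```

Request:
move_arm(
  plan=[0, 0, -3, 0, 0, 0, 0, 0, 0, 0, 0, 0, 0, 0],
)

```text
time: 11.3
eef_pos: [0.6362, -0.2297, 0.0657]
tcp_rot: [0.681, 0.733, -0.0, -0.0]
contact_force: [-0.8, -0.0, -0.4]
opening: -0.002
finger_force: 0.0
```

```bash
python3 - <<'E'
from h import *
s=ctrl.get_state();print(s["eef_pos"],s["contact_force"],s["wrist_torque"])
snap("wrist","w8")
im=cv2.imread("pics/w8.png").astype(int)
for v in(250,260,270,280,286):
    g=[u for u in range(270,350) if im[v,u].max()-im[v,u].min()<35]; print(v,g[0],g[-1],len(g))
def asc(f,u0,u1,v0,v1,st):
    im=cv2.imread(f"pics/{f}.png").astype(int)
    for v in range(v0,v1,st):
        r=""
        for u in range(u0,u1,st):
            b,g,d=im[v,u]; sat=max(b,g,d)-min(b,g,d);m=(b+g+d)//3
            r+= "#" if m<45 else ("G" if sat<35 and m>130 else "g" if sat<35 else "y" if d>b+60 and m>110 else "o" if g>b+10 else "p")
        print(v,r)
asc("w8",270,370,230,306,3)
print(); asc("w5",330,400,250,340,3)
E
```

```text
[ 0.63622172 -0.22967502  0.06574661] [-0.77302096 -0.04042373 -0.38359886] [-0.00197489  0.01255243 -0.05511376]
250 301 320 20
260 301 320 20
270 295 319 25
280 295 319 25
286 295 319 25
230 oooooooooooooooooooooooooooooooooo
233 oooooooooooooooooooooooooooooooooo
236 oooooooooooooooooooooooooooooooooo
239 oooooooooooooooooooooooooooooooooo
242 oooooooooogggggggooooooooooooooooo
245 oooyyooooooggggggooooooooooooooooo
248 oooyyooooooggggggooooooooooooooooo
251 ooyoyooooooggggggooooooooooooooooo
254 ooyooooooooggggggooooooooooooooooo
257 yyyooooooooggggggooooooooooooooooo
260 yyoooooooooggggggoooooooooyyyyyyyy
263 yyyyooooogoggggggoooooooooyyyyyyyy
266 yyyyoooooggggggggooooooooyyyyyyyyy
269 yyyyyyoooggggggggooooooooyyyyyyyyy
272 yyyyyyyooggggggggooooooyyyyyyyyyyy
275 yyyyyyyyoggggggggooooooyyyyyyyyyyy
278 yyyyyyyyyggggggggoooooyyyyyyyyyyyy
281 yyyyyyyyyggggggggoooyyyyyyyyyyyyyy
284 yyyyyyyyyggggggggyyyyyyyyyyyyyyyyy
287 yyyyyyyyyggggggggyyyyyyyyyyyyyyyyy
290 yyyyyyyyyggggggggyyyyyyyyyyyyyyyyy
293 yyyyyyyyyggggg###ggggyyyyyyyyyyyyy
296 yyyyyyyyyggggg###ggggyyyyyyyyyyyyy
299 yyyyyyyyyg
[... 273 characters left out ...]
yyyy
268 yyyoyoyyooooooggoyyyyyyy
271 yyyyyyoyyyyyyoogggyyyyyy
274 yyyyyyyoyyyyyyyGGGyyyyyy
277 yyyyyyyyyyyoyyyGGgyyyyyy
280 yyyyyyyyyyyyygyGGgyyyyyy
283 yyyyyyyyyyyyyggGGoyyyyyy
286 yyyyyyyyyyyyygGGGyyyyyyy
289 yyyyyyyyyyyyyGGGGyyyyyyy
292 gyyyyyyyyyyyyGGGGyyyyyyy
295 gyyyyyyyyyyyyGGGGyyyyyyy
298 gyyyyyyyyyyyyGGGGyyyyyyy
301 gyyyyyyyyyyyyoGGGyyyyyyy
304 g####yyyyyyyyoGGGyyyyyyy
307 g#####yyyyyyyGGGGyyyyyyy
310 g######yyyyyyoGGGyyyyyyy
313 gg#####yyyyyygGGGyyyyyyy
316 gg#####yyyyyoGGGGyyyyyyy
319 gg#####yyyyyoGGGGyyyyyyy
322 gg#####oyyyyGGGGGyyyyyyy
325 gg######yyyyyGGGyyyyyyyy
328 gg######yyyyyyyyyyyyyyyy
331 gg######yyyyyyyyyyyyyyyy
334 g#######yyyyyyyyyyyyyyyy
337 #########yyyyyyyyyyyyyyy
```

Request:
move_arm(
  plan=[0.5, -8, 0, 0, 0, 0, 0, 0, 0, -3, 0, 0, 0, 0, 0, 0, 0, 0, 0, 0, 0],
)

```text
time: 11.65
eef_pos: [0.6376, -0.239, 0.0641]
tcp_rot: [0.681, 0.733, -0.0, 0.001]
contact_force: [-0.5, -1.5, 1.4]
opening: -0.002
finger_force: 0.5
```

Request:
move_arm(
  plan=[0, 0, -3, 0, 0, 0, 0, 0, 0, 0, 0, 0, 0, 0],
)

```text
time: 11.85
eef_pos: [0.6388, -0.239, 0.0622]
tcp_rot: [0.681, 0.733, 0.001, 0.003]
contact_force: [1.8, -1.2, 5.0]
opening: -0.001
finger_force: 2.6
```

```bash
python3 - <<'E'
from h import *
s=ctrl.get_state();print(s["eef_pos"],s["contact_force"],s["wrist_torque"])
for n in("side","top"):
    snap(n,n+"9");a=cv2.imread(f"pics/{n}9.png").astype(int);b=cv2.imread(f"pics/{n}0.png").astype(int)
    for nm,p in(("tip",s["eef_pos"]),("bar",[.633,-.229,.0825])):print(n,nm,proj(n+"9",p).round(1))
def asc(f,u0,u1,v0,v1,st):
    im=cv2.imread(f"pics/{f}.png").astype(int)
    for v in range(v0,v1,st):
        r=""
        for u in range(u0,u1,st):
            b,g,d=im[v,u]; sat=max(b,g,d)-min(b,g,d);m=(b+g+d)//3
            r+= "#" if m<45 else ("G" if sat<35 and m>130 else "g" if sat<35 else "y" if d>b+60 and m>110 else "o" if g>b+10 else "p")
        print(v,r)
u,v=proj("side9",[.633,-.229,.0825]).astype(int)
asc("side9",u-25,u+25,v-30,v+25,1);print();asc("side0",u-15,u+15,v-12,v+12,1)
E
```

```text
[ 0.6388292  -0.23900307  0.06219257] [ 1.79204543 -1.22105264  4.96144129] [-0.33721008 -0.20774524 -0.02244339]
side tip [323.8 186.8]
side bar [324.5 183.9]
top tip [418.  218.3]
top bar [415.9 219. ]
153 yyyyyyyyoggggg###########################yyyyyyyyy
154 yyyyyyyy##ggggg########################g#oyyyyyyyy
155 yyyyyyyg###gggg########################g#yyyyyyyyy
156 yyyyyyy####ggggg#########################oyyyyyyyy
157 yyyyyyyo###gggg##########################gyyyyyyyy
158 yyyyyyyyg##ggg##########################gggoyyyyyy
159 yyyyyyyyyg############################yoggggg##yyy
160 yyyyyyyyyy###########################yyygggggg#gyy
161 yyyyyyyyyyg#########################yyyygggggggyyy
162 yyyyyyyyyyyg######################oyyyyogg####gyyy
163 yyyyyyyyyyyyg####################oyyyyyggg####yyyy
164 yyyyyyyyyyyyy####################yyyyyogg#####yyyy
165 yyyyyyyyyyyyyg##################yyyyyg#######oyyyy
166 yyyyyyyyyyyyyyg#################yyyyg######oyyyyyy
167 yyyyyyyyyyyyyyy#################yyyg######oyyyyyyy
168 yyyyyyyyyyyyyyyy#########################oyyyyyyyy
169 yyyyyyyyyyyy
[... 2269 characters left out ...]

175 yyyyyyyyyyyyyyyyyyyyyyyyyyyyyy
176 yyyyyyyyyyyyyyyyyyyyyyyyyyyyyy
177 yyyyyyyyyyyyyyyyyyyyyyyyyyyyyy
178 yyyyyyyyyyyyyyyyyyyyyyyyyyyyyy
179 yyyyyyyyyyyyyyyyyyyoyyyyyyyyyy
180 yyyyyyyyyyyyyyyyyoGGoyyyyyyyyy
181 yyyyyyyyyyyyyyyyyGGGoyyyyyyyyy
182 yyyyyyyyyyyyyyyyoGGGyyyyyyyyyy
183 yyyyyyyyyyyyyyyoGGGoyyyyyyyyyy
184 yyyyyyyyyyyyyyyGGGGyyyyyyyyyyy
185 yyyyyyyyyyyyyyoGGGoyyyyyyyyyyy
186 yyyyyyyyyyyyyyGGGGyyyyyyyyyyyy
187 yyyyyyyyyyyyyoGGGoyyyyyyyyyyyy
188 yyyyyyyyyyyyyGGyyyyyyyyyyyyyyy
189 yyyyyyyyyppyoGoyyyyyyyyyyyyyyy
190 yyyyyyyypppppppoyyyyyyyyyyyyoy
191 yyyyyyyypppppppppppoyyyyyyyoGo
192 yyyyyyyppppppppppppppppoyyyogy
193 yyyyyypppppppppppppppppppppppy
194 yyyyyypppppppppppppppppppppppp
```

Contact is made at a TCP height of about 64 mm, so the real shut tips sit higher than the TCP, and it is on the −x edge of the finger. I re-centre, then press.

Request:
move_arm(
  plan=[0, 0, 8, 0, 0, 0, 0, -3, -2, 0, 0, 0, 0, 0, 0, 0, -4, 0, 0, 0, 0, 0, 0, -4, 0, 0, 0, 0, 0, 0, 0, 0, 0, 0, 0],
)

```text
time: 12.45
eef_pos: [0.6354, -0.2398, 0.0611]
tcp_rot: [0.681, 0.733, 0.001, 0.001]
contact_force: [1.3, 0.8, 6.1]
opening: -0.001
finger_force: 2.7
```

Request:
move_arm(
  plan=[0, 0, -2, 0, 0, 0, 0, 0, 0, -2, 0, 0, 0, 0, 0, 0, 0, 0, 0, 0, 0],
)

```text
time: 12.75
eef_pos: [0.6368, -0.2399, 0.0585]
tcp_rot: [0.681, 0.732, 0.002, 0.003]
contact_force: [3.4, 1.7, 7.3]
opening: -0.002
finger_force: 3.5
```

Request:
move_arm(
  plan=[0.5, 0, -3, 0, 0, 0, 0, 0.5, 0, -3, 0, 0, 0, 0, 0, 0, 0, 0, 0, 0, 0],
)

```text
time: 13.05
eef_pos: [0.6387, -0.24, 0.0529]
tcp_rot: [0.681, 0.733, 0.002, 0.004]
contact_force: [4.5, 0.8, 4.9]
opening: -0.001
finger_force: 2.9
```

Request:
move_arm(
  plan=[0.5, 0, -3, 0, 0, 0, 0, 0.5, 0, -3, 0, 0, 0, 0, 0, 0, 0, 0, 0, 0, 0],
)

```text
time: 13.35
eef_pos: [0.64, -0.2402, 0.0469]
tcp_rot: [0.681, 0.732, 0.003, 0.004]
contact_force: [5.6, 0.8, 6.4]
opening: 0.001
finger_force: 3.5
```

Request:
move_arm(
  plan=[0, 0, -3, 0, 0, 0, 0, 0, 0, -3, 0, 0, 0, 0, 0, 0, 0, 0, 0, 0, 0],
)

```text
time: 13.65
eef_pos: [0.6406, -0.2404, 0.0416]
tcp_rot: [0.681, 0.732, 0.003, 0.005]
contact_force: [5.6, 1.4, 6.6]
opening: 0.004
finger_force: 3.6
```

Request:
move_arm(
  plan=[2, 0, 0, 0, 0, 0, 0, 2, 0, -2, 0, 0, 0, 0, 0, 0, -3, 0, 0, 0, 0, 0, 0, 0, 0, 0, 0, 0],
)

```text
time: 14.05
eef_pos: [0.6415, -0.24, 0.0342]
tcp_rot: [0.681, 0.733, 0.001, 0.002]
contact_force: [2.5, -0.1, 5.5]
opening: -0.001
finger_force: 2.9
```

Request:
move_arm(
  plan=[0, 0, -3, 0, 0, 0, 0, 0, 0, -3, 0, 0, 0, 0, 0, 0, 0, 0, 0, 0, 0],
)

```text
time: 14.35
eef_pos: [0.6416, -0.24, 0.0285]
tcp_rot: [0.681, 0.733, 0.001, 0.002]
contact_force: [1.0, 0.6, 6.4]
opening: 0.002
finger_force: 3.2
```

Request:
move_arm(
  plan=[0, 0, -3, 0, 0, 0, 0, 0, 0, -3, 0, 0, 0, 0, 0, 0, 0, 0, 0, 0, 0],
)

```text
time: 14.65
eef_pos: [0.6411, -0.24, 0.0224]
tcp_rot: [0.681, 0.733, 0.001, 0.001]
contact_force: [0.8, 0.1, 7.0]
opening: -0.002
finger_force: 3.9
```

Request:
move_arm(
  plan=[0, 0, -2, 0, 0, 0, 0, 0, 0, -1, 0, 0, 0, 0, 0, 0, 0, 0, 0, 0, 0],
)

```text
time: 14.95
eef_pos: [0.6406, -0.24, 0.0193]
tcp_rot: [0.681, 0.733, 0.0, 0.0]
contact_force: [1.1, 0.1, 5.6]
opening: 0.001
finger_force: 2.9
```

Request:
move_arm(
  plan=[-0.5, 0, -2, 0, 0, 0, 0, 0, 0, 0, 0, 0, 0, 0],
)

```text
time: 15.15
eef_pos: [0.64, -0.24, 0.0172]
tcp_rot: [0.681, 0.733, 0.0, 0.001]
contact_force: [0.5, 0.7, 7.2]
opening: -0.002
finger_force: 3.4
```

Request:
move_arm(
  plan=[-0.5, 0, -1.5, 0, 0, 0, 0, 0, 0, 0, 0, 0, 0, 0],
)

```text
time: 15.35
eef_pos: [0.6398, -0.24, 0.0161]
tcp_rot: [0.681, 0.733, 0.0, 0.001]
contact_force: [0.5, -0.2, 8.1]
opening: -0.0
finger_force: 3.8
```

Request:
move_arm(
  plan=[-0.5, 0, -1.5, 0, 0, 0, 0, 0, 0, 0, 0, 0, 0, 0],
)

```text
time: 15.55
eef_pos: [0.6398, -0.24, 0.0158]
tcp_rot: [0.681, 0.733, 0.001, 0.001]
contact_force: [-1.1, 2.7, 9.7]
opening: 0.004
finger_force: 5.2
```

Request:
move_arm(
  plan=[0, 0, -1.5, 0, 0, 0, 0, 0, 0, -1.5, 0, 0, 0, 0, 0, 0, 0, 0, 0, 0, 0],
)

```text
time: 15.85
eef_pos: [0.6399, -0.2399, 0.0152]
tcp_rot: [0.68, 0.733, 0.0, 0.0]
contact_force: [-4.0, 4.2, 19.5]
opening: -0.002
finger_force: 9.8
```

```bash
python3 - <<'E'
from h import *
s=ctrl.get_state();print(s["eef_pos"],s["contact_force"],s["time"])
snap("wrist","w10");snap("top","top10")
def asc(f,u0,u1,v0,v1,st):
    im=cv2.imread(f"pics/{f}.png").astype(int)
    for v in range(v0,v1,st):
        r=""
        for u in range(u0,u1,st):
            b,g,d=im[v,u]; sat=max(b,g,d)-min(b,g,d);m=(b+g+d)//3
            r+= "#" if m<45 else ("G" if sat<35 and m>130 else "g" if sat<35 else "y" if d>b+60 and m>110 else "o" if g>b+10 else "p")
        print(v,r)
asc("w10",270,370,215,306,4)
# predicted bar edges in the picture at rest / stop
bx,by,psi=.5773,-.1048,np.radians(3.9)
W=lambda x,y,z:[bx+x*np.cos(psi)-y*np.sin(psi),by+x*np.sin(psi)+y*np.cos(psi),z]
for th in(.7,.8,.9):
    a=np.pi/6-th;print(th,[proj("w10",W(.055*np.cos(a)+e,-.115,.055+.055*np.sin(a))).round(1) for e in(-.006,.006)])
E
```

```text
[ 0.63991063 -0.2399488   0.01523474] [-4.01196919  4.20784108 19.52377237] 15.85
215 ##############ppppoyyoooo
219 ##############ppppoooyyoo
223 ppp###########ppppooooooo
227 ############ppppppoooooyy
231 ###p########ppppppooooooo
235 ############ppppppooooooo
239 oooooooooooggpppppooooooo
243 oooooooooooggoooooooooooo
247 oooooooggggggoooooooooooo
251 oooooooggggggoooooooooooo
255 oooooooggggggoooooooooooo
259 oooooooggggggoooooooooooo
263 oooooooggggggoooooooooooo
267 oooooooggggggoooooooooooo
271 oooooooggggggoooooooooooo
275 oooooooggggggoooooooooooo
279 oooooooggggggoooooooooooo
283 oooooooggggggoooooooooooo
287 oooooooggggggoooooooooooo
291 oooooooggggg#gggoooooooyy
295 ooooooogggg##gggooooooyyy
299 ooooooogggg##gggoooooyyyy
303 ooooo###ggg##ggg###ooyyyy
0.7 [array([304.2, 264.2]), array([333.1, 264.4])]
0.8 [array([301.8, 259.8]), array([329.6, 260. ])]
0.9 [array([298.2, 255.8]), array([325.2, 256. ])]
```

Request:
move_arm(
  plan=[0, 0, 1, 0, 0, 0, 0, 0, 0, 0, 0, 0, 0, 0, 0, 0, 0, 0, 0, 0, 0],
)

```text
time: 16.25
eef_pos: [0.6399, -0.24, 0.0154]
tcp_rot: [0.681, 0.733, 0.0, 0.001]
contact_force: [-3.8, 2.9, 16.5]
opening: 0.001
finger_force: 8.3
```

The dial is firmly at its stop, and I felt force drops at all three clicks. I'm handing in.

```bash
python3 -c "
from plant import order
print(order.sign_off())"
```

```text
the job is handed in; nothing more can be done
None
```

The job is handed in, with no verdict returned: the longer plate bottomed out in the music box slot and was released, and the arm is still pressing the dial bar at its end stop, past all three clicks, with about 16 N.

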